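# Seat a mounted specimen in the three-pin nest

## Robot

A 6-joint arm with a two-finger parallel gripper is mounted at the origin on a cart in front of the work surface, level with it; the furniture and walls round the work are solid. World frame = base frame: x ahead of the robot, y to its left, z up, the work surface at z = 0. Lengths are in m, angles in rad, forces in N, time in s.
With the tool pointing down it reaches from about 0.35 to 0.975 m from the base axis. Payload 4.9 kg.
Tool frame: the origin (TCP) lies on the mounting face of the last link; the fingertips stand 173 mm ahead of it and the grasp point (between the pads) lies ctrl.pinch_z ahead of it (ctrl.pinch_z is the distance from the TCP to the grasp point, in m); z points along the fingers, y is the line along which they close (so a half turn about z gives the same grasp; the last joint's range is limited). The gripper opens to 85 mm and grips with 20 to 120 N. Pads are 22 mm wide; open, the fingers measure 114 mm over their backs; the gripper's body (76 mm by 85 mm) begins 54 mm behind the grasp point. The pads swing forward as they close: fully open they stand 13 mm farther back than shut.
Start: joints at [-1.458, 0.053, 1.613, -0, 1.476, -0.119], TCP at [0.144, -0.608, 0.405] pointing down, gripper open.
Joint ranges: [-3.01, 3.01], [-1.01, 2.22], [0.06, 2.58], [-1.02, 4.17], [0.09, 2.62], [-3.14, 3.14]. Speed limits (rad/s): [2.57, 2.57, 3.14, 3.14, 3.14, 3.14].

## Interface

Orientations are given as a rotation vector (axis times angle).
In Python, from station import telemetry, eyes, ctrl gives the robot as it stands.
- The arm moves only by the tool apply_moves, never from a script. Its argument "plan" is a list of rows, each a list of 5 numbers: the finger opening in m, from 0 to 0.0854, then the shift along the tool's x, y, z in m, then the turn about the tool's z in rad. In form: [[jaw, x, y, z, roll], ...]. A call has 1 to 12 rows; each row is the pose to reach, as a shift and turn from the pose commanded when the call began, along the tool's axes at that moment; what a row does not reach only later rows make up. A row lasts 1/12 s, in which the tool goes at most 41.7 mm and 7.16 degrees, less where a joint would pass 70% of its speed; a pose out of reach is approached as far as the arm can. A call with a gripper value outside its range is refused whole. The fingers move at their own pace and stop on an object; "newtons" is the grip in N (left out, the last holds). Time passes only in rows, so rows that repeat a pose let the fingers close. It gives the time, the measured TCP pose, the force, the opening and the grip force at its end, in the units of the state.
- telemetry.get_obs(): the state, without advancing time (a new reading comes with each control period).
- eyes.get_image(name): name is "side" or "top" or "wrist"; returns a dict with "img" (480x640x3 uint8, blue, green, red), "range_z" (480x640 float32, m along the optical axis (not along the pixel's ray), 0 where there is no reading), "K" (3x3 intrinsics, pixels), "dist_coeffs" ([k1, k2, p1, p2, k3] as OpenCV has them; the pictures are not rectified), "pose" (4x4, takes a point from camera to world coordinates); the wrist camera has in their place "hand_eye" (4x4, takes a point from camera to tool coordinates, whose origin is the TCP and whose axes are the flange's). Camera axes: x right, y down, z forward; pixel columns grow to the right and rows downward; lengths in m; the calibration is good to about 2 mm. A picture is of the moment at which its call begins: read the wrist's pose just before it.
- ctrl.finish_job(): hands the job in; it is judged then, once.
Trained networks look in a picture, given as the dict that the camera call returned (one of the last four; its "shot" number tells which), for a name from the list of things; names that differ only in an ending like _2 or _b are one class to them, and where a whole thing is asked for, a point or a joint stands for the part that bears it (a point fixed in the world has none). Each returns a list of dicts, best first, with "confidence" (0 to 1); they miss things now and then, are a little off and sometimes report something else, mostly with a low value. They report only what shows in the picture. A call takes as long as a camera call. They do not tell look-alikes from the thing itself.
- eyes.search_frame(thing, picture): "box" ([left, top, right, bottom] in pixels, round what is visible of it).
- eyes.outline_of(thing, picture): "region" (480x640 bool, what is visible of it) and "box" ([left, top, right, bottom] in pixels, round what is visible of it).
- eyes.tip_of(thing, picture): "point" ([column, row] in pixels: a listed point, or the origin of a listed thing).
The state is a dict: "t": time; "q": joint angles; "dq": joint speeds; "effort": joint torques, N m; "tool_pos": TCP position; "tool_rot": TCP orientation; "contact_force": force on the tool from outside, world axes, zero at the start; "wrist_torque": the same for the moment, N m; "opening": finger opening in m; "grip_force": force on a finger pad.
Only numpy, scipy, OpenCV 4.12 (cv2) and the standard library are available. Lean on these libraries where they do the work, as an engineer would, in place of code of your own. Each camera call takes 0.05 s, during which the arm holds its last target. There are 200 camera calls.

## Task

Two mounted specimens stand on the blue metal locating plate. Slide the larger, white one along the plate, without lifting it, until it is home against the three pins, on the dark round mark, and leave it there flat on the plate. Leave the smaller green specimen where it stands.

Things in the scene. Friction and masses are not known exactly. Their poses are not given: they have to be found in the camera images.
- white_specimen: the white resin specimen: a plain upright disc, 40 mm in diameter and 18 mm high, 36 g or so, loose, flat on the plate; origin at the centre of its underside (within 1 mm). It slides with little force.
- green_specimen: the green specimen, a loose disc 30 mm in diameter and 13 mm high, with a small dark tag on its flank, standing on the same plate; to be left alone. Origin at the centre of its underside.
- nest_seat (a point): centre of the seat, on the plate's top face, 45 mm from the plate's middle along +x; a dark round patch 40 mm across marks it. Three fixed upright steel pins, 8 mm thick and 12 mm high, have their axes 24.2 mm from this point: one straight ahead (+x), one 45 degrees to either side of that. A 40 mm disc centred here touches all three; the seat is open to -x. Axes as the plate's.
- nest: the fixed locating plate: a flat square of blue-coated metal, 170 x 170 x 8 mm, a flat screw head at each corner. Origin at the centre of its underside; z up; +x points to the pins. Both specimens start on its -x half, about 70 to 95 mm back from the seat and 42 to 58 mm to either side of the plate's middle line, one on each side.
Things that resemble listed ones, but are neither listed nor needed, are in the scene too. Several things have the shape of the white_specimen; the one meant has the colours described above.

How it is judged:
At the end, for the whole second after the job is handed in: The white specimen is against the pins: its centre is within 6 mm, horizontally, of the centre of the seat (the pins stop it there), it stands flat on the plate within 10 degrees and is at rest; the green specimen is within 20 mm of where it began (horizontal distance between white_specimen and nest_seat below 0.006 m and angle between white_specimen's own z axis and vertical below 0.17 rad and z of white_specimen in the frame of nest_seat below 0.004 m and linear speed of white_specimen below 0.02 m/s and distance of green_specimen from where it was at the start of the episode below 0.02 m); the robot touches nothing.
It fails at once if the white specimen is lifted more than 12 mm off the plate (z of white_specimen in the frame of nest_seat above 0.012 m).
It fails at once if the green specimen is moved more than 20 mm (distance of green_specimen from where it was at the start of the episode above 0.02 m).
It also fails if it takes over 32 s, if anything falls off the work surface, if the arm or the gripper's body presses on something with over 40 N, if the wrist force passes 120 N, or if a joint passes its speed limit or range.

## Working session

There is one attempt and no reset: what is moved stays moved. The work goes in short steps, Python scripts to look and compute and a tool call to move; the robot and the scene stay as the last step left them, time stands still between calls to the robot, and variables do not carry over. Pictures are saved under pics/ and viewed, at most 10 in all, crops included, and the job is handed in when it is done.

Besides the shell and the picture viewer there is one more tool, called after "Emit:" in YAML: its name, and indented under it one key for each argument. apply_moves: Moves the arm, as the interface text tells. Its arguments: {"type":"object","properties":{"plan":{"type":"array","items":{"type":"array","items":{"type":"number"}}},"newtons":{"type":"number"}},"required":["plan"]}

```bash
mkdir -p pics
cat > h.py <<'E'
import numpy as np, cv2
from scipy.spatial.transform import Rotation as R
from station import telemetry, eyes, ctrl
def cam(n):
    o=telemetry.get_obs(); p=eyes.get_image(n)
    if n=='wrist':
        T=np.eye(4);T[:3,:3]=R.from_rotvec(o['tool_rot']).as_matrix();T[:3,3]=o['tool_pos'];p['T']=T@p['hand_eye']
    else: p['T']=np.array(p['pose'])
    return p
def onplane(p,uv,z):
    n=cv2.undistortPoints(np.array(uv,float).reshape(-1,1,2),p['K'],np.array(p['dist_coeffs'],float)).reshape(-1,2)
    d=np.c_[n,np.ones(len(n))]@p['T'][:3,:3].T; c=p['T'][:3,3]
    return c+d*((z-c[2])/d[:,2])[:,None]
def pt(p,u,v):
    z=p['range_z'][int(v),int(u)]
    n=cv2.undistortPoints(np.array([[[u,v]]],float),p['K'],np.array(p['dist_coeffs'],float)).ravel()
    return p['T'][:3,:3]@(np.r_[n,1]*z)+p['T'][:3,3]
E
python3 - <<'E'
from h import *
print(telemetry.get_obs(), ctrl.pinch_z)
p=cam('top');q=cam('side')
cv2.imwrite('pics/top.png',p['img']);cv2.imwrite('pics/side.png',q['img'])
for n in ['white_specimen','green_specimen','nest']:
    for d in eyes.search_frame(n,p):
        b=d['box'];u,v=(b[0]+b[2])/2,(b[1]+b[3])/2
        print(n,d['confidence'],np.round(b),pt(p,u,v).round(4))
for d in eyes.tip_of('nest_seat',p): print(d, pt(p,*d['point']))
E
```

```text
{'t': 0.0, 'q': array([-1.45799124e+00,  5.33757561e-02,  1.61428974e+00, -1.31360750e-05,
        1.47599735e+00, -1.19018161e-01]), 'dq': array([-0.00159244, -0.00011644,  0.00040378,  0.00061771,  0.00156969,
       -0.0006528 ]), 'effort': array([-3.02397702e-04, -3.93683589e+01, -3.70174277e+01, -1.34553461e-04,
        7.19213524e-03,  1.00523238e-05]), 'tool_pos': array([ 0.14355326, -0.60801898,  0.40345348]), 'tool_rot': array([-3.11845527e+00, -3.63094768e-01,  1.04304476e-05]), 'contact_force': array([1.36641329, 0.41662821, 0.52906175]), 'wrist_torque': array([ 0.00302775, -0.01205613, -0.01869592]), 'grip_force': 0.0, 'opening': 0.0855338578699174} 0.1547
white_specimen 0.85 [219. 255. 248. 284.] [0.4727 0.2334 0.0166]
white_specimen 0.81 [222. 195. 246. 219.] [0.5682 0.2343 0.0201]
white_specimen 0.7 [283. 245. 311. 277.] [0.4865 0.136  0.0279]
white_specimen 0.63 [418. 266. 444. 290.] [ 0.4638 -0.0671  0.0183]
white_specimen 0.62 [270. 169. 385. 285.] [0.5409 0.091  0.0082]
green_specimen 0.72 [352. 240. 368. 258.] [0.5058 0.0411 0.0211]
nest 0.81 [269. 170. 387. 287.] [0.5383 0.0903 0.0106]
{'point': [323.6, 200.1], 'confidence': 0.91} [0.58318632 0.09757363 0.00883814]
```

View pics/top.png

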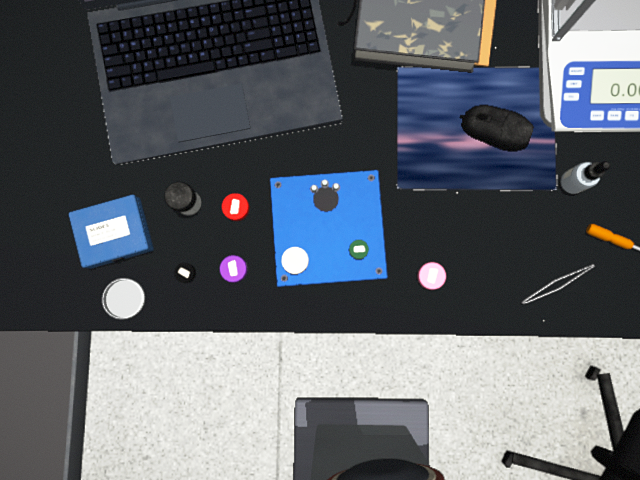

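The top view shows the plate at (328,228), the seat at (325,199) and the pins just above it. The green specimen is at (359,249).
White-specimen candidates: white disc on the plate (294,260), red (235,207), purple (232,268), pink (431,276), and a pale dish (123,298). Only (294,260) is plain white and on the plate, so I choose that one and will check it in a crop.

Run:
```python
from h import *
p=cam('top')
cv2.imwrite('pics/crop.png',cv2.resize(p['img'][160:300,255:400],None,fx=4,fy=4,interpolation=cv2.INTER_CUBIC))
h=cv2.cvtColor(p['img'],cv2.COLOR_BGR2HSV)
def mask(m,c,z):
    n,l,s,ce=cv2.connectedComponentsWithStats(m.astype(np.uint8))
    i=l[c[1],c[0]]; print(s[i]); return onplane(p,[ce[i]],z)[0]
W=mask((h[...,1]<60)&(h[...,2]>150),(294,260),.026)
print('W',W)
b=[d for d in eyes.outline_of('nest',p)][0]['region']
cn=max(cv2.findContours(b.astype(np.uint8),0,2)[0],key=cv2.contourArea)
w=onplane(p,cn.reshape(-1,2),.008)[:,:2].astype(np.float32)
print(cv2.minAreaRect(w))
S=onplane(p,[eyes.tip_of('nest_seat',p)[0]['point']],.008)[0];print('seat',S)
o=telemetry.get_obs();M=R.from_rotvec(o['tool_rot']).as_matrix();print(M.round(3))
t=np.array([(W[0]+S[0])/2-.03,(W[1]+S[1])/2,.38]);print(t,M.T@(t-o['tool_pos']))
```

```text
[282 247  27  27 576]
W [0.48793833 0.13991686 0.026     ]
((0.5413573384284973, 0.09103867411613464), (0.1697949767112732, 0.16950899362564087), 4.997413635253906)Traceback (most recent call last):
  File "<stdin>", line 14, in <module>
IndexError: list index out of range
```

View pics/crop.png

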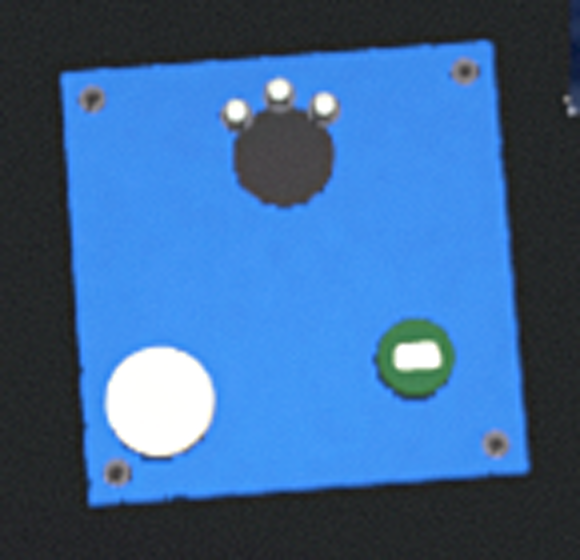

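View pics/side.png

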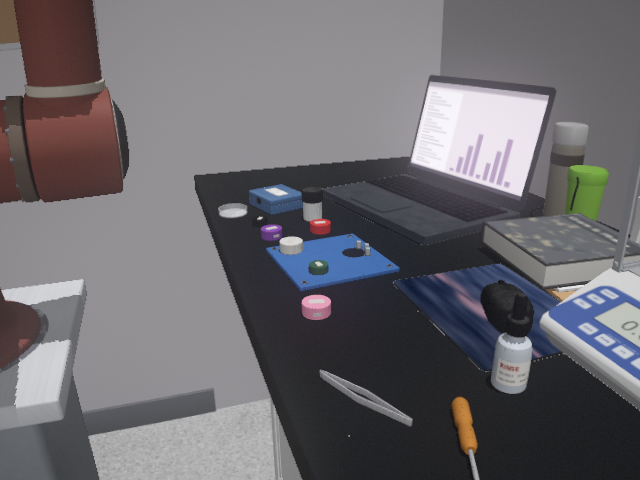

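The crop confirms it: a plain white disc at crop (160,402), the tagged green one at (415,358), and the seat at (284,157) with three pins above it. The plate's yaw is about +4.5°. I'll go above it.

Emit:
apply_moves:
  plan:
    - [0.07, 0.04, -0.028, 0, 0.05]
    - [0.07, 0.08, -0.056, 0, 0.1]
    - [0.07, 0.12, -0.084, 0, 0.155]
    - [0.07, 0.15, -0.105, 0, 0.155]
    - [0.07, 0.18, -0.126, 0, 0.155]
    - [0.07, 0.21, -0.147, 0, 0.155]
    - [0.07, 0.24, -0.168, 0, 0.155]
    - [0.07, 0.27, -0.189, 0, 0.155]
    - [0.07, 0.3, -0.21, 0, 0.155]
    - [0.07, 0.33, -0.236, 0, 0.155]
    - [0.07, 0.345, -0.27, 0.01, 0.155]
    - [0.07, 0.36, -0.305, 0.02, 0.155]

```text
t: 1.45
tool_pos: [0.4247, -0.2272, 0.3855]
tool_rot: [3.138, 0.121, 0.003]
contact_force: [-0.0, -0.2, -0.2]
opening: 0.0697
grip_force: 0.0
```

Emit:
apply_moves:
  plan:
    - [0.07, 0.007, -0.037, 0, 0]
    - [0.07, 0.014, -0.074, 0, 0]
    - [0.07, 0.021, -0.111, 0, 0]
    - [0.07, 0.028, -0.148, 0.01, 0]
    - [0.07, 0.035, -0.185, 0.02, 0]
    - [0.07, 0.042, -0.222, 0.025, 0]
    - [0.07, 0.049, -0.259, 0.025, 0]
    - [0.07, 0.056, -0.296, 0.025, 0]
    - [0.07, 0.062, -0.333, 0.025, 0]
    - [0.07, 0.062, -0.333, 0.025, 0]
    - [0.07, 0.062, -0.333, 0.025, 0]

```text
t: 2.37
tool_pos: [0.46, 0.1097, 0.3598]
tool_rot: [3.139, 0.127, 0.0]
contact_force: [0.0, -0.5, -0.3]
opening: 0.07
grip_force: 0.0
```

```bash
cat > look.py <<'E'
from h import *
import sys
p=cam('wrist');cv2.imwrite(sys.argv[1],p['img'])
o=telemetry.get_obs();print(o['tool_pos'].round(4))
M=R.from_rotvec(o['tool_rot']).as_matrix();print('yaw',np.degrees(np.arctan2(M[1,0],M[0,0])))
for n,z in [('white_specimen',.026),('green_specimen',.021)]:
    for d in eyes.outline_of(n,p)[:3]:
        m=cv2.findContours(d['region'].astype(np.uint8),0,2)[0]
        w=onplane(p,max(m,key=cv2.contourArea).reshape(-1,2),z)[:,:2].astype(np.float32)
        c,r=cv2.minEnclosingCircle(w);b=d['box'];u,v=(b[0]+b[2])/2,(b[1]+b[3])/2
        print(n,d['confidence'],np.round(b),'circle',np.round(c,4),round(r,4),pt(p,u,v).round(4),'tool delta',(M.T@(np.r_[c,o['tool_pos'][2]]-o['tool_pos'])).round(4))
for d in eyes.tip_of('nest_seat',p)[:2]:
    S=onplane(p,[d['point']],.008)[0]
    print('seat',d,S.round(4),'tool delta',(M.T@(np.r_[S[:2],o['tool_pos'][2]]-o['tool_pos'])).round(4))
g=cv2.inRange(p['img'],(0,0,0),(90,75,75))
E
python3 look.py pics/w1.png
```

```text
[0.46   0.1086 0.3597]
yaw 4.506718450758795
white_specimen 0.88 [256. 144. 310. 197.] circle [0.4909 0.1381] 0.0213 [0.4925 0.1389 0.027 ] tool delta [ 0.0331 -0.027  -0.    ]
white_specimen 0.86 [132.  15. 193.  79.] circle [0.5707 0.2282] 0.022 [0.5729 0.2316 0.0169] tool delta [ 1.197e-01 -1.106e-01 -1.000e-04]
white_specimen 0.71 [141. 151. 192. 204.] circle [0.48   0.2286] 0.0224 [0.478  0.2321 0.0199] tool delta [ 2.930e-02 -1.181e-01 -1.000e-04]
green_specimen 0.94 [383. 142. 425. 178.] circle [0.5093 0.0434] 0.0164 [0.5075 0.044  0.0207] tool delta [0.0439 0.0689 0.    ]
seat {'point': [352.5, 44.3], 'confidence': 0.89} [0.5877 0.0933 0.008 ] tool delta [0.1261 0.0252 0.    ]
seat {'point': [347.7, 109.0], 'confidence': 0.31} [0.5419 0.0919 0.008 ] tool delta [0.0803 0.023  0.    ]
```

View pics/w1.png

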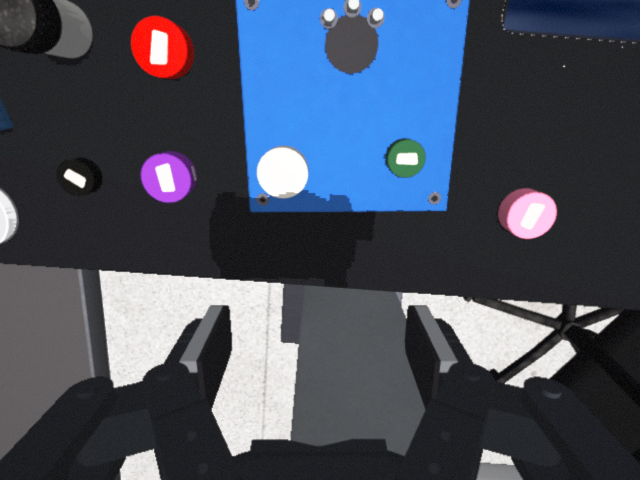

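White is at pixel (282,171), which is world (0.4905, 0.1385). Green is at (406,158) and the seat at (352,44), world (0.587, 0.0935). This agrees with the top view. I'll descend straddling the disc along plate y, 3 mm behind its centre so the fingers clear the pins, then close gently.

Emit:
apply_moves:
  plan:
    - [0.07, 0.03, -0.027, 0.02, 0]
    - [0.07, 0.03, -0.027, 0.05, 0]
    - [0.07, 0.03, -0.027, 0.08, 0]
    - [0.07, 0.03, -0.027, 0.11, 0]
    - [0.07, 0.03, -0.027, 0.135, 0]
    - [0.07, 0.03, -0.027, 0.155, 0]
    - [0.07, 0.03, -0.027, 0.165, 0]
    - [0.07, 0.03, -0.027, 0.17, 0]
    - [0.07, 0.03, -0.027, 0.173, 0]
    - [0.07, 0.03, -0.027, 0.173, 0]
    - [0.07, 0.03, -0.027, 0.173, 0]
  newtons: 20

```text
t: 3.48
tool_pos: [0.4888, 0.1371, 0.1881]
tool_rot: [-3.139, -0.12, -0.004]
contact_force: [0.2, -0.1, -0.2]
opening: 0.0705
grip_force: 0.0
```

Emit:
apply_moves:
  plan:
    - [0.055, 0, 0, 0, 0]
    - [0.05, 0, 0, 0, 0]
    - [0.046, 0, 0, 0, 0]
    - [0.043, 0, 0, 0, 0]
    - [0.04, 0, 0, 0, 0]
    - [0.037, 0, 0, 0, 0]
    - [0.037, 0, 0, 0, 0]
    - [0.037, 0, 0, 0, 0]
    - [0.037, 0, 0, 0, 0]
  newtons: 20

```text
t: 4.23
tool_pos: [0.4882, 0.1374, 0.1872]
tool_rot: [-3.139, -0.121, -0.001]
contact_force: [-1.0, 1.2, 5.8]
opening: 0.0388
grip_force: 20.1
```

```bash
python3 look.py pics/w2.png
```

```text
[0.4882 0.1374 0.1872]
yaw 4.401701211642729
white_specimen 0.94 [269. 261. 370. 365.] circle [0.4943 0.1373] 0.0234 [0.496  0.1368 0.0253] tool delta [0.006  0.0005 0.    ]
white_specimen 0.81 [  0.   5. 129. 141.] circle [0.5716 0.2246] 0.0219 [0.5748 0.2269 0.0185] tool delta [ 0.0898 -0.0805  0.0001]
white_specimen 0.76 [ 32. 269. 144. 372.] circle [0.4866 0.2248] 0.0245 [0.4815 0.2298 0.0185] tool delta [ 0.0051 -0.0872  0.    ]
green_specimen 0.62 [509. 251. 604. 329.] circle [0.5115 0.0461] 0.0194 [0.5111 0.0458 0.0211] tool delta [ 0.0162  0.0928 -0.    ]
seat {'point': [458.7, 68.9], 'confidence': 0.69} [0.5875 0.0947 0.008 ] tool delta [0.0957 0.0502 0.    ]
```

View pics/w2.png

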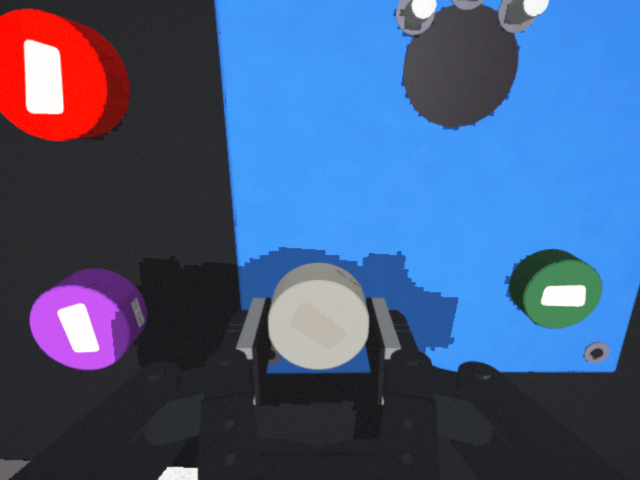

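The white disc is gripped at pixel (319,316) at opening 38.8 mm, still flat. Green (555,290) is clear and the seat is at (460,66). Next I slide forward, then across, stopping a few mm short of the pins.

Emit:
apply_moves:
  plan:
    - [0.037, 0.008, 0, 0, 0]
    - [0.037, 0.018, 0, 0, 0]
    - [0.037, 0.028, 0.002, 0, 0]
    - [0.037, 0.038, 0.006, 0, 0]
    - [0.037, 0.047, 0.014, 0, 0]
    - [0.037, 0.055, 0.022, 0, 0]
    - [0.037, 0.062, 0.031, 0, 0]
    - [0.037, 0.069, 0.04, 0, 0]
    - [0.037, 0.075, 0.047, 0, 0]
    - [0.037, 0.08, 0.051, 0, 0]
    - [0.037, 0.084, 0.051, 0, 0]
    - [0.037, 0.084, 0.051, 0, 0]

```text
t: 5.43
tool_pos: [0.5762, 0.0925, 0.1872]
tool_rot: [3.139, 0.12, -0.001]
contact_force: [-2.1, -0.1, 6.5]
opening: 0.0393
grip_force: 20.5
```

```bash
python3 look.py pics/w3.png
```

```text
[0.5761 0.0925 0.1872]
yaw 4.392193721051432
white_specimen 0.88 [268. 260. 372. 368.] circle [0.582  0.0922] 0.0233 [0.5834 0.0914 0.0256] tool delta [0.0058 0.0008 0.    ]
white_specimen 0.82 [  1. 245.  41. 340.] circle [0.583  0.2106] 0.0197 [0.5764 0.2145 0.0119] tool delta [ 1.590e-02 -1.172e-01 -1.000e-04]
white_specimen 0.81 [  2. 421.  55. 480.] circle [0.5046 0.2139] 0.0192 [0.493  0.2229 0.0134] tool delta [-6.200e-02 -1.265e-01 -1.000e-04]
green_specimen 0.68 [436. 438. 444. 466.] circle [0.5142 0.0311] 0.0088 [0.5151 0.0315 0.022 ] tool delta [-0.0665  0.0565  0.    ]
```

View pics/w3.png

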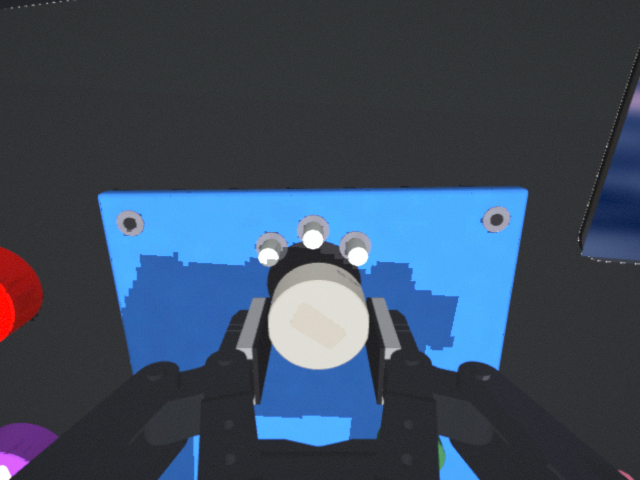

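Run:
```python
from h import *
p=cam('wrist');o=telemetry.get_obs();M=R.from_rotvec(o['tool_rot']).as_matrix()
w=onplane(p,[(268,257),(313,240),(357,257)],.020); t=(w-o['tool_pos'])@M; print(t.round(4))
print('seat', (t[:,:2]-.0242*np.array([[.7071,-.7071],[1,0],[.7071,.7071]])).round(4))
# top face circle of the disc
print((onplane(p,[(319,269),(319,368),(269,320),(369,320)],.026)-o['tool_pos'])@M)
```

```text
[[ 0.0287 -0.0185  0.1673]
 [ 0.0356 -0.0012  0.1673]
 [ 0.0287  0.0156  0.1673]]
seat [[ 0.0116 -0.0013]
 [ 0.0114 -0.0012]
 [ 0.0116 -0.0016]]
[[ 0.02636673  0.00101332  0.16130612]
 [-0.01729522  0.00112137  0.16127194]
 [ 0.00488055 -0.01828529  0.16126958]
 [ 0.00488953  0.02043212  0.16130904]]
```

The pins are at pixels (268,257), (313,240) and (357,257), which puts the seat 7 mm ahead of the disc and 2.4 mm to the left. I'll nudge in with 1.5 mm of extra push, then check.

Emit:
apply_moves:
  plan:
    - [0.037, 0.001, -0.0024, 0, 0]
    - [0.037, 0.003, -0.0024, 0, 0]
    - [0.037, 0.005, -0.0024, 0, 0]
    - [0.037, 0.007, -0.0024, 0, 0]
    - [0.037, 0.008, -0.0024, 0, 0]
    - [0.037, 0.0085, -0.0024, 0, 0]
    - [0.037, 0.0085, -0.0024, 0, 0]

```text
t: 6.27
tool_pos: [0.5836, 0.0958, 0.1873]
tool_rot: [3.139, 0.121, -0.005]
contact_force: [-5.4, -0.2, 9.2]
opening: 0.039
grip_force: 20.7
```

The x reaction rose to −5.4 N, so the disc is against the pins. Release and rise straight up.

Emit:
apply_moves:
  plan:
    - [0.042, 0, 0, 0, 0]
    - [0.048, 0, 0, 0, 0]
    - [0.056, 0, 0, 0, 0]
    - [0.056, 0, 0, 0, 0]
    - [0.056, 0, 0, 0, 0]
    - [0.056, 0, 0, -0.005, 0]
    - [0.056, 0, 0, -0.02, 0]
    - [0.056, 0, 0, -0.05, 0]
    - [0.056, -0.02, 0, -0.08, 0]
    - [0.056, -0.05, 0, -0.11, 0]
    - [0.056, -0.07, 0, -0.13, 0]
    - [0.056, -0.07, 0, -0.13, 0]

```text
t: 7.27
tool_pos: [0.5133, 0.0907, 0.3225]
tool_rot: [3.139, 0.121, 0.013]
contact_force: [1.0, -0.2, 0.2]
opening: 0.0561
grip_force: 0.0
```

```bash
python3 look.py pics/w4.png
python3 - <<'E'
from h import *
im=cv2.imread('pics/w4.png');print(telemetry.get_obs()['t'])
E
```

```text
[0.5139 0.0906 0.3203]
yaw 4.411222121012011
white_specimen 0.84 [290.  96. 348. 155.] circle [0.585  0.0945] 0.0201 [0.5862 0.0947 0.0248] tool delta [0.0712 0.0016 0.0005]
white_specimen 0.75 [480. 266. 541. 317.] circle [ 0.477  -0.0598] 0.0247 [ 0.4723 -0.0654  0.0182] tool delta [-0.0484  0.1472 -0.0003]
white_specimen 0.63 [ 83.  96. 156. 158.] circle [0.5741 0.2264] 0.0231 [0.5736 0.2306 0.0177] tool delta [ 0.0704 -0.1307  0.0004]
green_specimen 0.88 [356. 218. 402. 257.] circle [0.5102 0.0437] 0.0169 [0.5094 0.0437 0.0203] tool delta [-0.0073  0.0466 -0.    ]
green_specimen 0.7 [291.  92. 349. 156.] circle [0.585  0.0947] 0.0204 [0.5874 0.0945 0.0263] tool delta [0.0712 0.0014 0.0005]
seat {'point': [320.0, 184.3], 'confidence': 0.37} [0.5435 0.0906 0.008 ] tool delta [0.0295 0.0023 0.0002]
seat {'point': [319.5, 124.1], 'confidence': 0.19} [0.5863 0.0944 0.008 ] tool delta [0.0725 0.0018 0.0005]
7.4667
```

View pics/w4.png

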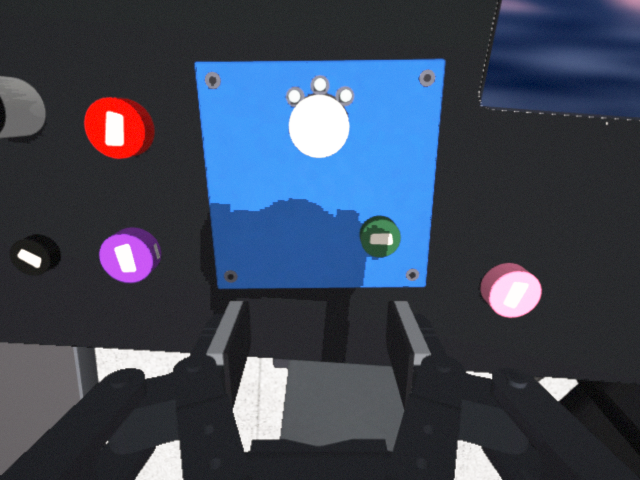

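The white disc is at (319,126), touching all three pins at (294,96), (320,84) and (346,96). It is flat and covers the mark. Green is at (380,237), unmoved at (0.510, 0.044), and the gripper is clear. Handing in.

```bash
python3 -c "
from station import ctrl
print(ctrl.finish_job())"
```

```text
the job is handed in; nothing more can be done
None
```

The white specimen is home against the three pins, flat on the dark mark, after about 7.5 s of robot time; the green one was not moved, and the job is handed in (no verdict was returned).

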